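# Release the eccentric lock and slide the dish under the loupe

### The job

The inspection slide with the petri dish on it is locked by a brass eccentric cam. Push the cam's upright black knob round until the cam is at its low point (the knob beside the red dot), and only then push the slide by its blue plate, fully home, so that the dish comes under the loupe. Only push; pinch and lift nothing: the dish must stay lying flat in its tray, and the things standing around must stay where they are.

Things in the scene. Friction and masses are not known exactly. Their poses are not given: they have to be found in the camera images.
- fixture: Grey fixture fixed to the table. Origin: on the table top under the middle of the tray of the locked slide; x is the way the slide travels home (roughly away from the robot), y left to the cam, z up. In mm: base plate x -95..105, y -80..205, 12 thick; red dot at (89, 125); fixed black loupe over (48, 0), z 64..104, its post at (48, -66). All else but knob and blue plate is below 35.
- cam_pivot (a point): The vertical axis of the cam, at the height of the cam's top face (28 mm above the table); at (13, 125) mm in the fixture frame. The brass cam is a round disc of 76 mm diameter, 14 mm thick, whose centre lies 25 mm off this axis; its rim is 63 mm from the axis at the high point and 13 mm at the low point.
- knob_top (a point): Top centre of the upright black knob on the cam, a round rod of 23 mm diameter from 29 to 74 mm above the table, 48 mm from the cam's axis, on the same side as the cam's high point (opposite its low point).
- cam (a joint): Cam angle (rad), counter-clockwise from above positive, starts in -1..1. 0: knob and high point towards the slide's roller (fixture -x): locked. +3.14 or -3.14: low point at the roller, knob beside the red dot (fixture +x of the pivot). Stops at +-3.6. Knob = pivot + 48 mm * (-cos, -sin) in fixture axes. Friction holds it where it is left; about 5 N at the knob turns it.
- slide (a joint): Travel of the slide (m) along the fixture's x: 0 locked, 0.048 fully home at its stop. Friction about 3 N; it stays where it is left. A steel roller on its side lug (16 mm diameter, in line with the cam's axis) meets the cam's rim, so it gets home only when the cam's low point faces it.
- push_face (a point): Middle of the rear face of the slide's blue push plate (64 mm wide, 8 mm thick, 18 to 68 mm above the table); this point is 50 mm above the table. The face looks along -x of the fixture; push it along +x of the fixture. It moves with the slide; at the start it is at (-82, 0) mm in the fixture frame.
- tray (a point): Middle of the floor of the slide's shallow black-rimmed tray, 22 mm above the table, inside about 74 x 72 mm, rim 5 mm high. Moves with the slide.
- dish (a point): Middle of the loose clear petri dish (60 mm diameter, 13 mm high) lying in the tray, half-way up.
- strip_tin: Loose round dark green tin, 64 mm diameter, 23 mm high; bystander on the table beyond the cam; origin at its underside.
- book_weight: Loose brass-coloured knobbed weight, 49 mm diameter, 49 mm high; bystander on the table beyond the loupe; origin at its underside.
- vial: Loose small glass vial with black cap, 21 mm diameter, 51 mm high; bystander on the table to the right of the slide; origin at its underside.
- eraser: Loose eraser, 23 x 52 x 13 mm; bystander on the table on the right; origin at its underside.
- clip: Loose red binder clip, 34 x 32 x 34 mm; bystander on the table on the left; origin at its underside.
Not all that is in view belongs to the job. Of the things like the part that bears dish, leave any that is green, purple or turquoise; of the rest the smaller one is meant.

How it is judged:
By the outcome, as a careful person would: the job done as asked, in the order asked, and still so for the second after the job is handed in, with the robot touching nothing.
It also fails if it takes over 58 s, if anything falls off the work surface, if the arm or the gripper's body presses on something with over 40 N, if the wrist force passes 120 N, or if a joint passes its speed limit or range.

### The arm

A 6-joint arm with a two-finger parallel gripper is mounted at the origin on a cart in front of the work surface, level with it; the furniture and walls round the work are solid. World frame = base frame: x ahead of the robot, y to its left, z up, the work surface at z = 0. Lengths are in m, angles in rad, forces in N, time in s.
With the tool pointing down it reaches from about 0.3 to 0.775 m from the base axis. Payload 14.6 kg.
Tool frame: the origin (TCP) lies between the finger pads; the fingertips stand 17 mm ahead of it and the grasp point (between the pads) lies 2 mm behind it (manip.tip_reach is the distance from the TCP to the fingertips, in m); z points along the fingers, y is the line along which they close (so a half turn about z gives the same grasp; the last joint's range is limited). The gripper opens to 94 mm and grips with 3 to 60 N. Pads are 16 mm wide; open, the fingers measure 119 mm over their backs; the gripper's body (75 mm by 177 mm) begins 78 mm behind the grasp point.
Start: joints at [1.057, 0.3, 1.521, -0, 1.321, -0.067], TCP at [0.238, 0.496, 0.222] pointing down, gripper open.
Joint ranges: [-3.03, 3.03], [-0.79, 2.21], [0.23, 2.52], [-1.04, 4.18], [0, 3.07], [-2.55, 2.55]. Speed limits (rad/s): [2.22, 2.22, 2.57, 3.14, 3.14, 3.14].

### API

Orientations are given as a rotation vector (axis times angle).
In Python, from rig import manip gives the robot as it stands.
- The arm moves only by the tool drive_tool, never from a script. Its argument "steps" is one flat list of numbers, 5 for each row, row after row: the closure, from 0 (fully open) to 1 (shut), then the shift along the tool's x, y, z in m, then the turn about the tool's z in rad. A call has 1 to 10 rows; each row is the pose to reach, as a shift and turn from the pose commanded when the call began, along the tool's axes at that moment; what a row does not reach only later rows make up. A row lasts 1/10 s, in which the tool goes at most 50 mm and 8.59 degrees, less where a joint would pass 70% of its speed; a pose out of reach is approached as far as the arm can. A call with a gripper value outside its range is refused whole. The fingers move at their own pace and stop on an object; the grip force is fixed at half the most. Time passes only in rows, so rows that repeat a pose let the fingers close. It gives the time, the measured TCP pose, the force, the opening and the grip force at its end, in the units of the state.
- manip.observe(): the state, without advancing time (a new reading comes with each control period).
- manip.read_camera(name): name is "scene" or "side" or "wrist"; returns a dict with "pixels" (420x560x3 uint8, blue, green, red), "fovy" (degrees; the focal length in pixels is half the picture's height over the tangent of half this angle, whatever the lens; pixels are square), "cx", "cy" (the principal point, pixels), "extrinsics" (4x4, takes a point from world to camera coordinates). Camera axes: x right, y down, z forward; pixel columns grow to the right and rows downward; lengths in m; the calibration is good to about 2 mm. The wrist camera is an equidistant fisheye: a pixel r from the principal point sees the ray r / f radians off the axis. A picture is of the moment at which its call begins. There is no depth.
- manip.sign_off(): hands the job in; it is judged then, once.
The state is a dict: "clock": time; "qpos": joint angles; "qvel": joint speeds; "joint_torque": joint torques, N m; "eef_pos": TCP position; "tcp_rot": TCP orientation; "ft_force": force on the tool from outside, world axes, zero at the start; "moment": the same for the moment, N m; "width": finger opening in m; "gripper_force": force on a finger pad.
Only numpy, scipy, OpenCV 4.12 (cv2) and the standard library are available. Lean on these libraries where they do the work, as an engineer would, in place of code of your own. Each camera call takes 0.05 s, during which the arm holds its last target. There are 200 camera calls.

## Working session

There is one attempt and no reset: what is moved stays moved. The work goes in short steps, Python scripts to look and compute and a tool call to move; the robot and the scene stay as the last step left them, time stands still between calls to the robot, and variables do not carry over. Pictures are saved under pics/ and viewed, at most 10 in all, crops included, and the job is handed in when it is done.

Besides the shell and the picture viewer there is one more tool, called after "Call:" by a JSON object that holds its "api" and its "payload", one argument or row to a line. drive_tool: Moves the arm, as the interface text tells. Its arguments: {"type":"object","properties":{"steps":{"type":"array","items":{"type":"number"}}},"required":["steps"]}

```bash
mkdir -p pics; cat > h.py <<'E'
import numpy as np,cv2
from rig import manip
def cam(n):
    c=manip.read_camera(n); h=c["pixels"].shape[0]
    c["f"]=h/2/np.tan(np.radians(c["fovy"])/2); return c
def proj(c,P):
    p=np.c_[np.atleast_2d(P),np.ones(len(np.atleast_2d(P)))]@np.array(c["extrinsics"]).T
    return np.c_[c["cx"]+c["f"]*p[:,0]/p[:,2],c["cy"]+c["f"]*p[:,1]/p[:,2]]
def ray(c,u,v,z):
    E=np.array(c["extrinsics"]);R=E[:3,:3];o=-R.T@E[:3,3]
    d=R.T@np.array([(u-c["cx"])/c["f"],(v-c["cy"])/c["f"],1]);return o+d*(z-o[2])/d[2]
E
python3 - <<'E'
from h import *
for n in("scene","side"):
    c=cam(n); cv2.imwrite(f"pics/{n}0.png",cv2.resize(c["pixels"],(784,588),interpolation=cv2.INTER_CUBIC)); print(n,c["f"],c["cx"],c["cy"],np.round(c["extrinsics"],3).tolist())
print(manip.observe()); print(manip.tip_reach)
E
```

```text
scene 387.9925394355362 287.7449832379537 208.2703607731454 [[0.87, -0.494, 0.004, -0.446], [-0.312, -0.556, -0.77, 0.23], [0.383, 0.669, -0.638, 0.906], [0.0, 0.0, 0.0, 1.0]]
side 396.2971736248608 276.0133978006797 210.6747213416214 [[0.981, -0.191, -0.01, -0.524], [-0.106, -0.498, -0.861, 0.134], [0.16, 0.846, -0.509, 1.126], [0.0, 0.0, 0.0, 1.0]]
{'clock': 0.1, 'qpos': array([ 1.05740832e+00,  3.00405513e-01,  1.52150761e+00,  4.52210676e-06,
        1.32069379e+00, -6.66071369e-02]), 'qvel': array([-0.00162825, -0.00140912, -0.00375399,  0.00045037, -0.00114954,
       -0.00071446]), 'joint_torque': array([ 3.40261919e-03, -5.32649839e+01, -3.53281224e+01,  7.10023125e-02,
        2.34827958e-02, -2.49828787e-05]), 'eef_pos': array([0.23753625, 0.49582567, 0.22195338]), 'tcp_rot': array([-6.95915708e-01, -3.06324253e+00,  1.52455541e-03]), 'ft_force': array([-0.64443159,  1.20571638, -0.07837599]), 'moment': array([-0.00720919, -0.00541214,  0.02707548]), 'gripper_force': 0.0, 'width': 0.0937251949264938}
0.017
```

View pics/scene0.png

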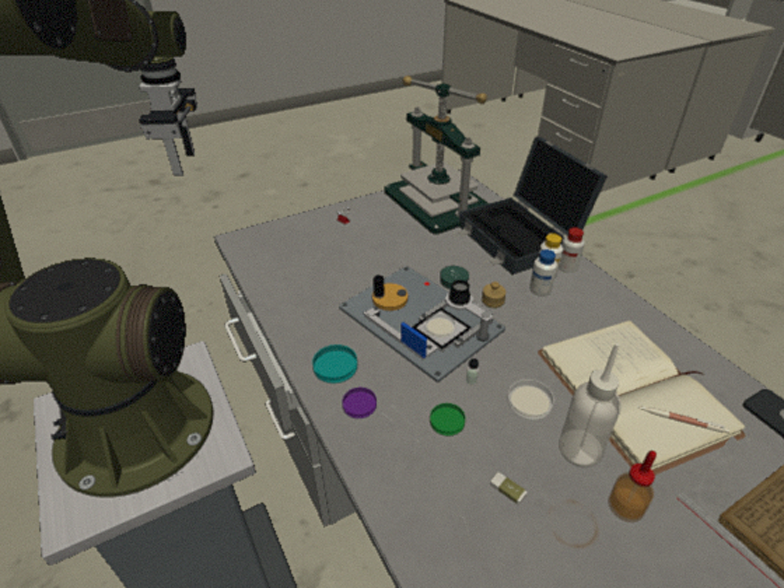

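View pics/side0.png

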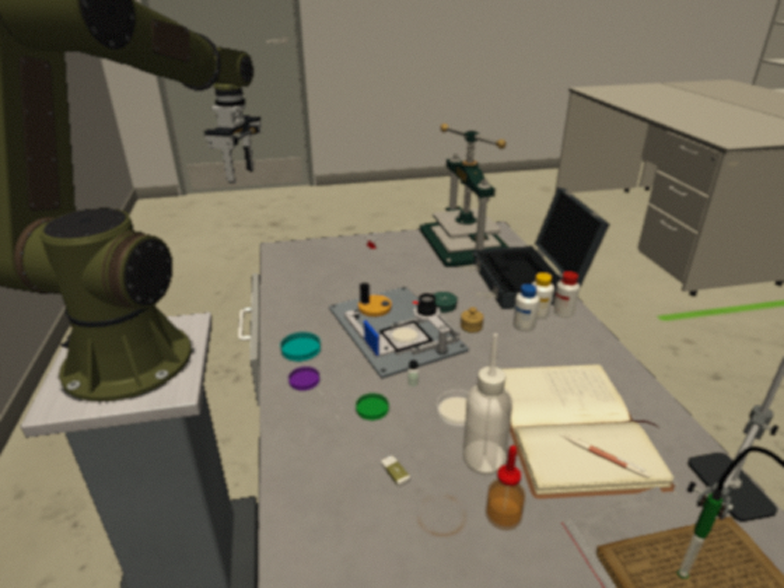

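Scene view: the fixture lies around (420,320), with the knob at (379,287), cam at (390,297), red dot at (427,284) and blue plate at (413,340). Dish candidates: clear dish in the tray (442,325), larger clear dish (530,398), turquoise (335,362), purple (359,402), green (447,418). By the description it is the smaller clear one, in the tray. I'll check it in a close crop.

```bash
python3 - <<'E'
from h import *
a=cam("scene")["pixels"][180:280,230:370]; b=cam("side")["pixels"][190:270,225:365]
cv2.imwrite("pics/cropA.png",cv2.resize(a,None,fx=5.5,fy=5.5,interpolation=cv2.INTER_CUBIC))
cv2.imwrite("pics/cropB.png",cv2.resize(b,None,fx=5.5,fy=5.5,interpolation=cv2.INTER_CUBIC))
E
```

```text
(no output)
```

View pics/cropA.png

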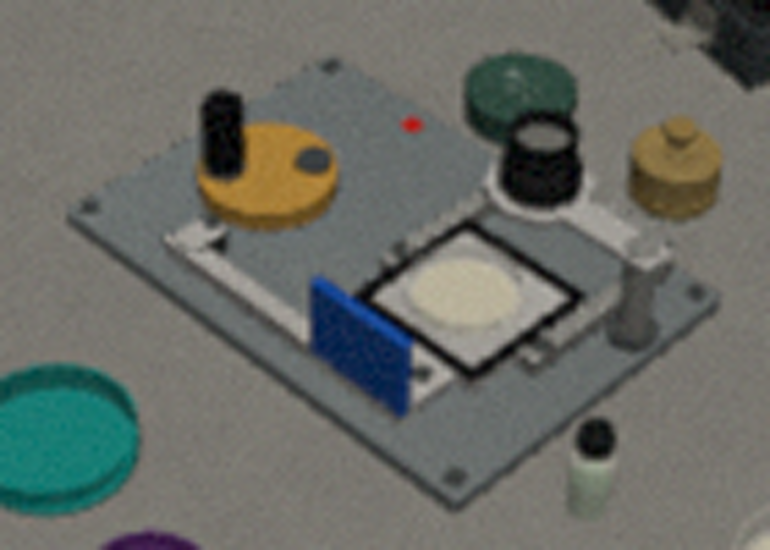

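View pics/cropB.png

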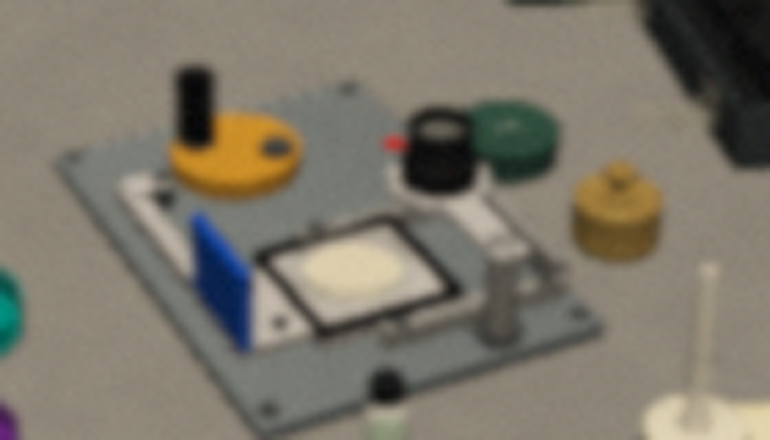

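Both crops confirm the choice: the pale clear dish is in the black-rimmed tray (A 465,292), on the only slide. The knob is at A(222,97) and B(195,72), with the hub of the cam beyond it at A(313,160). Now I'll fit the fixture pose.

```bash
cat > fit.py <<'E'
from h import *
from scipy.optimize import least_squares
A=cam("scene");B=cam("side")
P=[[-95,205,12],[105,205,12],[105,-80,12],[-95,-80,12],[89,125,12],[-82,32,68],[-82,-32,68]]
a=[(68,216),(330,58),(720,296),(457,502),(413,125),(312,282),(408,348)]
b=[(55,160),(350,83),(605,325),(262,430),(394,144),(194,217),(248,270)]
P=np.array(P)/1000
cv=lambda q,o:(np.array(q)+.5)/5.5-.5+o
a=cv(a,(230,180));b=cv(b,(225,190))
ka=cv([(222,97)],(230,180));kb=cv([(195,73)],(225,190))
def T(p,X):
    c,s=np.cos(p[2]),np.sin(p[2]);X=np.atleast_2d(X)
    return np.c_[p[0]+c*X[:,0]-s*X[:,1],p[1]+s*X[:,0]+c*X[:,1],X[:,2]]
def knob(t):return [.013-.048*np.cos(t),.125-.048*np.sin(t),.074]
def res(p):
    W=T(p,P);k=T(p,knob(p[3]))
    return np.r_[(proj(A,W)-a).ravel(),(proj(B,W)-b).ravel(),(proj(A,k)-ka).ravel(),(proj(B,k)-kb).ravel()]
r=min((least_squares(res,[.5,.05,y,0],loss="soft_l1") for y in(-.5,0,.5)),key=lambda r:r.cost)
print(r.x,r.cost);print(np.round(res(r.x).reshape(-1,2),1).tolist())
print("knob",T(r.x,knob(r.x[3])),"pivot",T(r.x,[.013,.125,.028]),"push",T(r.x,[-.082,0,.05]),"dot",T(r.x,[.089,.125,.012]))
np.save("fix.npy",r.x)
E
python3 fit.py
```

```text
[ 0.56393643 -0.06305439  0.26391902 -0.76838041] 4.95566824980815
[[-1.0, -0.8], [-0.1, -0.8], [0.9, -0.4], [0.5, 0.4], [-0.5, 0.4], [-0.6, -0.1], [-0.2, 0.3], [-0.2, -0.5], [1.0, -0.4], [1.1, -0.6], [0.5, 0.3], [0.1, 0.4], [-0.5, -0.2], [-0.7, 1.7], [-0.2, 0.3], [0.4, -0.1]]
knob [[0.5018572  0.08420887 0.074     ]] pivot [[0.54387808 0.06100875 0.028     ]] push [[ 0.48477568 -0.08444539  0.05      ]] dot [[0.61724658 0.08083455 0.012     ]]
```

The fit is good: residuals are about 1 px, and the knob is on its 48 mm circle at a cam angle of about -0.77. So I turn it clockwise towards -3.14, past the far-left side. First call: close the fingers, align the tool with the fixture and go above the start point behind the knob.

```bash
cat > go.py <<'E'
import sys
from h import *
from scipy.spatial.transform import Rotation as R
p=np.load("fix.npy")
def delta(fx,fy,z,s=None):
    s=s or manip.observe();c,n=np.cos(p[2]),np.sin(p[2])
    W=np.array([p[0]+c*fx-n*fy,p[1]+n*fx+c*fy,z]);M=R.from_rotvec(s["tcp_rot"]).as_matrix()
    x=M[:,0];yaw=np.arctan2(x[1],x[0]);turn=-((p[2]+np.pi-yaw+np.pi)%(2*np.pi)-np.pi)
    return M.T@(W-s["eef_pos"]),turn
if __name__=="__main__":
    print([np.round(v,4) for v in delta(*map(float,sys.argv[1:4]))])
E
python3 go.py -.035 .121 .15
```

```text
[array([-0.4304, -0.2942,  0.0724]), np.float64(-0.7107)]
```

Call:
{"api": "drive_tool", "payload": {
  "steps": [1, -0.04, -0.028, 0, -0.08, 1, -0.08, -0.056, 0, -0.16, 1, -0.12, -0.084, 0, -0.24, 1, -0.16, -0.112, 0.01, -0.32, 1, -0.2, -0.14, 0.02, -0.4, 1, -0.24, -0.165, 0.03, -0.48, 1, -0.28, -0.192, 0.04, -0.56, 1, -0.32, -0.22, 0.05, -0.64, 1, -0.36, -0.246, 0.06, -0.711, 1, -0.4, -0.274, 0.07, -0.711]
}}

```text
clock: 1.3
eef_pos: [0.4807, 0.0742, 0.1522]
tcp_rot: [-0.418, 3.113, 0.0]
ft_force: [0.6, 1.5, -0.8]
width: 0.0178
gripper_force: 0.0
```

```bash
python3 go.py -.035 .121 .062; python3 -c "
from h import *
s=manip.observe();print(s)"
```

```text
[array([-0.0094, -0.0332,  0.0902]), np.float64(0.0028)]
{'clock': 1.3, 'qpos': array([ 7.77916128e-02,  2.32524741e-01,  1.77957679e+00,  5.55033463e-05,
        1.12898001e+00, -1.75979423e+00]), 'qvel': array([-9.43319744e-01,  4.54081778e-01, -3.00241930e-01, -9.01678038e-04,
       -1.55525505e-01, -8.75248871e-01]), 'joint_torque': array([  6.06118485, -50.784899  , -28.76062632,  -0.13030568,
         0.50505459,   0.72624117]), 'eef_pos': array([0.48072605, 0.07419586, 0.15223107]), 'tcp_rot': array([-4.17725089e-01,  3.11317948e+00,  3.40767421e-05]), 'ft_force': array([ 0.59540281,  1.53822723, -0.80897307]), 'moment': array([0.09691699, 0.01058822, 0.00200132]), 'gripper_force': 0.0, 'width': 0.017822251864305708}
```

Call:
{"api": "drive_tool", "payload": {
  "steps": [1, 0, 0, 0, 0, 1, 0, 0, 0, 0, 1, 0, 0, 0, 0]
}}

```text
clock: 1.6
eef_pos: [0.4797, 0.0768, 0.1526]
tcp_rot: [-0.415, 3.114, 0.0]
ft_force: [0.0, -0.3, -0.4]
width: 0.0007
gripper_force: 0.0
```

```bash
python3 go.py -.035 .121 .062
```

```text
[array([-0.0098, -0.036 ,  0.0906]), np.float64(0.001)]
```

Call:
{"api": "drive_tool", "payload": {
  "steps": [1, -0.01, -0.036, 0, 0, 1, -0.01, -0.036, 0, 0, 1, -0.01, -0.036, 0.03, 0, 1, -0.01, -0.036, 0.06, 0, 1, -0.01, -0.036, 0.08, 0, 1, -0.01, -0.036, 0.09, 0, 1, -0.01, -0.036, 0.09, 0, 1, -0.01, -0.036, 0.09, 0]
}}

```text
clock: 2.4
eef_pos: [0.4994, 0.0445, 0.0634]
tcp_rot: [-0.415, 3.113, -0.0]
ft_force: [-0.8, 1.1, -0.2]
width: 0.0005
gripper_force: 0.0
```

```bash
python3 - <<'E'
from h import *
a=cam("scene")["pixels"][140:260,230:370]; b=cam("side")["pixels"][150:270,225:365]
cv2.imwrite("pics/desc.png",cv2.resize(np.hstack([a,b]),None,fx=2.8,fy=2.8,interpolation=cv2.INTER_CUBIC))
# pushing path in tool axes (x=-fx, y=+fy), relative to tool centre now at pivot+(-48,-4)
# knob angle phi; tool on the same circle behind it, just touching (box 16x25 + disc r11.5)
def tool(phi):
    k=48*np.array([np.cos(phi),np.sin(phi)])
    for lag in np.arange(.2,1,.002):
        t=48*np.array([np.cos(phi+lag),np.sin(phi+lag)])
        d=np.maximum(abs(k-t)-[8,12.5],0)
        if np.hypot(*d)>=11.5: return t,lag
s=np.array([-48,-4.])
for g in [136,130,120,110,100,90,80,70,60,50,40,30,20,15,10,5,0]:
    t,l=tool(np.radians(g)); print(g,np.round([-(t-s)[0],(t-s)[1]],1),round(np.degrees(l)))
s=manip.observe();print(s["eef_pos"],s["ft_force"])
E
python3 go.py -.035 .121 .062
```

```text
136 [-1.1 14.2] 32
130 [-2.4 18.9] 32
120 [-6.  27.3] 31
110 [-12.1  35.9] 28
100 [-20.1  43.1] 26
90 [-28.4  47.8] 24
80 [-36.8  50.7] 23
70 [-44.9  51.9] 24
60 [-52.5  51.8] 25
50 [-59.3  50.6] 26
40 [-65.3  48.8] 29
30 [-71.4  45.9] 31
20 [-77.6  41.8] 32
15 [-80.8  39. ] 32
10 [-83.9  35.9] 32
5 [-86.9  32.2] 31
0 [-89.6  28. ] 30
[0.49960745 0.04421513 0.06364807] [-0.89017782 -1.36206382  0.04761427]
[array([0.0009, 0.0007, 0.0016]), np.float64(0.0007)]
```

View pics/desc.png

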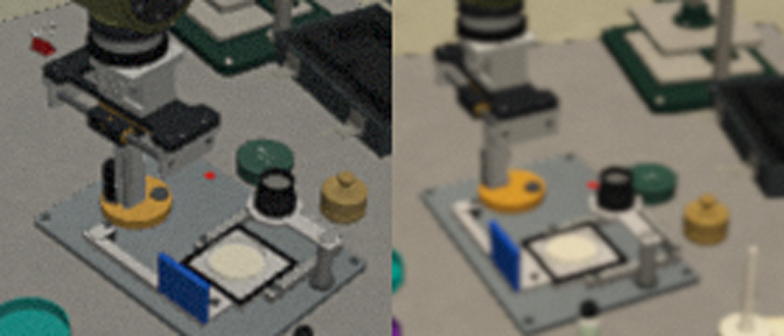

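The fingers (scene ~(130,170)) stand just behind the knob (112,180), low over the cam and clear of everything. Now I push round the arc, about 10 mm per row.

Call:
{"api": "drive_tool", "payload": {
  "steps": [1, -0.001, 0.009, 0, 0, 1, -0.002, 0.016, 0, 0, 1, -0.005, 0.024, 0, 0, 1, -0.009, 0.031, 0, 0, 1, -0.014, 0.038, 0, 0, 1, -0.02, 0.043, 0, 0, 1, -0.028, 0.048, 0, 0, 1, -0.036, 0.051, 0, 0, 1, -0.044, 0.052, 0, 0, 1, -0.044, 0.052, 0, 0]
}}

```text
clock: 3.5
eef_pos: [0.5279, 0.1062, 0.0623]
tcp_rot: [0.414, -3.113, 0.0]
ft_force: [0.4, 0.0, -0.5]
width: 0.0004
gripper_force: 0.0
```

Call:
{"api": "drive_tool", "payload": {
  "steps": [1, -0.008, 0, 0, 0, 1, -0.015, -0.001, 0, 0, 1, -0.021, -0.003, 0, 0, 1, -0.027, -0.006, 0, 0, 1, -0.033, -0.01, 0, 0, 1, -0.037, -0.013, 0, 0, 1, -0.04, -0.016, 0, 0, 1, -0.04, -0.016, 0, 0]
}}

```text
clock: 4.3
eef_pos: [0.5704, 0.1011, 0.0622]
tcp_rot: [0.414, -3.113, -0.001]
ft_force: [-0.7, 1.5, -0.9]
width: 0.0005
gripper_force: 0.7
```

```bash
python3 - <<'E'
from h import *
a=cam("scene")["pixels"][140:260,230:370]; b=cam("side")["pixels"][150:270,225:365]
cv2.imwrite("pics/mid.png",cv2.resize(np.hstack([a,b]),None,fx=2.8,fy=2.8,interpolation=cv2.INTER_CUBIC))
E
python3 go.py 0.049 .157 .062
```

```text
[array([0.0003, 0.0003, 0.0005]), np.float64(0.0005)]
```

View pics/mid.png

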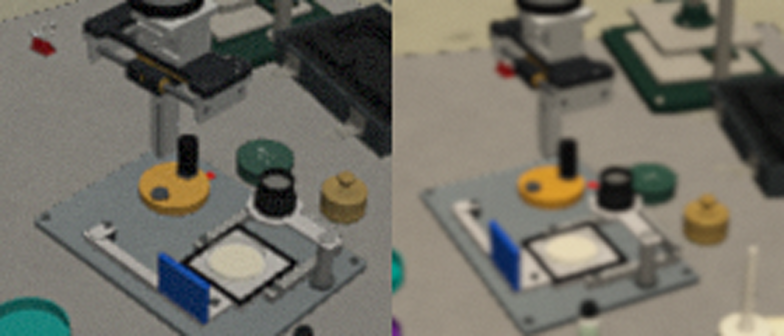

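The knob is now near the red dot (scene (188,155), dot (210,176)). I'll measure the cam angle from the knob top in both views.

```bash
cat > ang.py <<'E'
from h import *
from scipy.optimize import minimize_scalar
p=np.load("fix.npy")
def K(g,z=.074):
    x,y=.013+.048*np.cos(g),.125+.048*np.sin(g);c,s=np.cos(p[2]),np.sin(p[2])
    return [p[0]+c*x-s*y,p[1]+s*x+c*y,z]
for n in("scene","side"):
    c=cam(n);im=c["pixels"].max(2)<50   # black pixels
    best=[]
    for g in np.radians(np.arange(-30,60,1)):
        # knob silhouette: capsule of the rod's axis 30..74 mm
        z=np.zeros(im.shape,np.uint8);t=np.linspace(0,2*np.pi,24)
        k=np.array(K(g));ring=np.c_[k[0]+.0115*np.cos(t),k[1]+.0115*np.sin(t)]
        pts=np.r_[np.c_[ring,0*t+.030],np.c_[ring,0*t+.074]]
        cv2.fillConvexPoly(z,cv2.convexHull(np.round(proj(c,pts)*16).astype(np.int32)),1,shift=4)
        z=z>0;D=cv2.dilate(z.astype(np.uint8),np.ones((5,5)))>0
        best.append(im[z].mean()-im[D&~z].mean())
    i=np.argsort(best)[::-1][:4];print(n,i-30,np.round(np.array(best)[i],2))
E
python3 ang.py
```

```text
scene [ 8  3  7 11] [0.69 0.68 0.66 0.66]
side [11  9 17 10] [0.53 0.53 0.53 0.53]
```

About 9°, as planned. The last bit goes to 0°.

Call:
{"api": "drive_tool", "payload": {
  "steps": [1, -0.003, -0.003, 0, 0, 1, -0.005, -0.006, 0, 0, 1, -0.006, -0.008, 0, 0, 1, -0.006, -0.008, 0, 0, 1, -0.006, -0.008, 0, 0]
}}

```text
clock: 5.0
eef_pos: [0.5787, 0.0944, 0.0625]
tcp_rot: [-0.414, 3.114, -0.0]
ft_force: [-1.0, 0.8, -1.0]
width: 0.0004
gripper_force: 0.8
```

```bash
python3 ang.py
```

```text
scene [-7 -2 -6 -1] [0.69 0.68 0.67 0.67]
side [ 9 10  1 11] [0.56 0.56 0.56 0.56]
```

Call:
{"api": "drive_tool", "payload": {
  "steps": [1, 0.002, 0.008, 0, 0, 1, 0.002, 0.008, -0.04, 0, 1, 0.002, 0.008, -0.08, 0, 1, 0.03, 0.008, -0.09, 0, 1, 0.07, 0.008, -0.09, 0, 1, 0.11, 0.008, -0.09, 0, 1, 0.15, 0.008, -0.09, 0, 1, 0.165, 0.008, -0.09, 0, 1, 0.165, 0.008, -0.09, 0, 1, 0.165, 0.008, -0.09, 0]
}}

```text
clock: 6.1
eef_pos: [0.418, 0.0593, 0.153]
tcp_rot: [-0.414, 3.113, -0.0]
ft_force: [-0.1, -0.4, -0.3]
width: 0.0003
gripper_force: 0.0
```

```bash
python3 ang.py; python3 - <<'E'
from h import *
a=cam("scene")["pixels"][140:260,230:370]; b=cam("side")["pixels"][150:270,225:365]
cv2.imwrite("pics/low.png",cv2.resize(np.hstack([a,b]),None,fx=2.8,fy=2.8,interpolation=cv2.INTER_CUBIC))
E
python3 go.py -.104 0 .058
```

```text
scene [-7 -2 -6 -1] [0.69 0.68 0.67 0.67]
side [ 9 10  1 11] [0.54 0.54 0.54 0.54]
[array([-0.0051, -0.1562,  0.0943]), np.float64(0.0005)]
```

View pics/low.png

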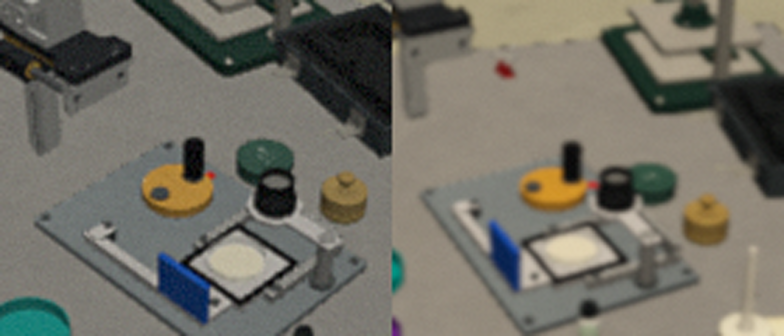

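The knob is beside the red dot and the cam is at its low point. The slide hasn't moved, the bystanders are unmoved, and the tool is clear. Next I go behind the blue plate.

Call:
{"api": "drive_tool", "payload": {
  "steps": [1, -0.002, -0.04, 0, 0, 1, -0.004, -0.08, 0, 0, 1, -0.005, -0.12, 0, 0, 1, -0.005, -0.156, 0, 0, 1, -0.005, -0.156, 0.02, 0, 1, -0.005, -0.156, 0.05, 0, 1, -0.005, -0.156, 0.08, 0, 1, -0.005, -0.156, 0.094, 0, 1, -0.005, -0.156, 0.094, 0, 1, -0.005, -0.156, 0.094, 0]
}}

```text
clock: 7.3
eef_pos: [0.4632, -0.0902, 0.0587]
tcp_rot: [0.414, -3.114, 0.0]
ft_force: [0.7, -0.1, 0.2]
width: 0.0002
gripper_force: 0.0
```

```bash
python3 go.py -.104 0 .058;python3 go.py -.042 0 .058; python3 -c "
from h import *
print(manip.observe()['ft_force'])"
```

```text
[array([-0.0003, -0.    ,  0.0007]), np.float64(0.0004)]
[array([-0.0623, -0.0001,  0.0007]), np.float64(0.0004)]
[ 0.72587649 -0.108891    0.19091502]
```

Call:
{"api": "drive_tool", "payload": {
  "steps": [1, -0.006, 0, 0, 0, 1, -0.01, 0, 0, 0, 1, -0.014, 0, 0, 0, 1, -0.018, 0, 0, 0, 1, -0.022, 0, 0, 0, 1, -0.027, 0, 0, 0, 1, -0.032, 0, 0, 0, 1, -0.037, 0, 0, 0, 1, -0.042, 0, 0, 0, 1, -0.046, 0, 0, 0]
}}

```text
clock: 8.3
eef_pos: [0.5077, -0.0781, 0.0584]
tcp_rot: [-0.414, 3.114, -0.0]
ft_force: [-2.0, -2.7, 2.3]
width: 0.0006
gripper_force: 1.6
```

Call:
{"api": "drive_tool", "payload": {
  "steps": [1, -0.004, 0, 0, 0, 1, -0.008, 0, 0, 0, 1, -0.011, 0, 0, 0, 1, -0.013, 0, 0, 0, 1, -0.013, 0, 0, 0]
}}

```text
clock: 8.8
eef_pos: [0.52, -0.0746, 0.0584]
tcp_rot: [-0.414, 3.114, 0.0]
ft_force: [-0.8, 0.2, 1.1]
width: 0.0007
gripper_force: 0.0
```

Now I creep in until the force shows the stop.

Call:
{"api": "drive_tool", "payload": {
  "steps": [1, -0.001, 0, 0, 0, 1, -0.002, 0, 0, 0, 1, -0.002, 0, 0, 0]
}}

```text
clock: 9.1
eef_pos: [0.5205, -0.0744, 0.0584]
tcp_rot: [0.413, -3.111, -0.001]
ft_force: [-12.5, -3.0, 8.1]
width: 0.0004
gripper_force: 6.3
```

Call:
{"api": "drive_tool", "payload": {
  "steps": [1, -0.001, 0, 0, 0, 1, -0.002, 0, 0, 0, 1, -0.002, 0, 0, 0]
}}

```text
clock: 9.4
eef_pos: [0.5206, -0.0744, 0.0583]
tcp_rot: [0.413, -3.107, -0.001]
ft_force: [-28.3, -7.8, 19.0]
width: 0.0005
gripper_force: 14.7
```

```bash
python3 - <<'E'
from h import *
a=cam("scene")["pixels"][140:260,230:370]; b=cam("side")["pixels"][150:270,225:365]
cv2.imwrite("pics/home.png",cv2.resize(np.hstack([a,b]),None,fx=2.8,fy=2.8,interpolation=cv2.INTER_CUBIC))
E
python3 go.py -.042 0 .058
```

```text
[array([-0.0027, -0.0004,  0.0003]), np.float64(0.0003)]
```

View pics/home.png

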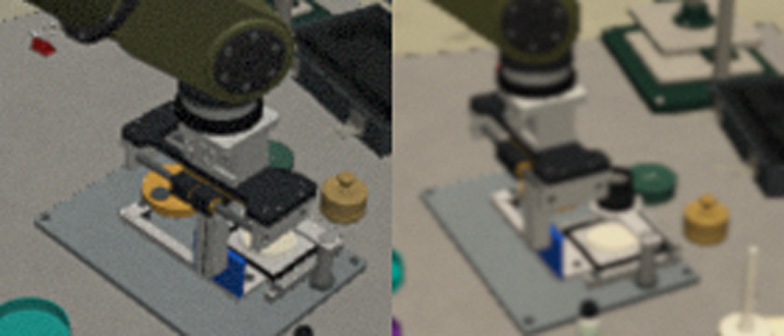

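A solid stop is felt (28 N, tool blocked). I'll back off, lift clear and measure the plate and cam again.

Call:
{"api": "drive_tool", "payload": {
  "steps": [1, 0.01, 0, 0, 0, 1, 0.025, 0, 0, 0, 1, 0.04, 0, 0, 0, 1, 0.05, 0, -0.03, 0, 1, 0.06, 0, -0.07, 0, 1, 0.09, 0, -0.11, 0, 1, 0.12, 0, -0.14, 0, 1, 0.13, 0, -0.15, 0, 1, 0.13, 0, -0.15, 0, 1, 0.13, 0, -0.15, 0]
}}

```text
clock: 10.5
eef_pos: [0.3984, -0.1075, 0.2081]
tcp_rot: [-0.413, 3.114, 0.0]
ft_force: [-0.3, 0.1, -0.5]
width: 0.0005
gripper_force: 0.0
```

```bash
python3 - <<'E'
from h import *
p=np.load("fix.npy");c_,s_=np.cos(p[2]),np.sin(p[2])
W=lambda X:np.c_[p[0]+c_*X[:,0]-s_*X[:,1],p[1]+s_*X[:,0]+c_*X[:,1],X[:,2]]
out=[]
for n,sl in(("scene",np.s_[160:260,230:370]),("side",np.s_[170:270,225:365])):
    c=cam(n);im=c["pixels"].astype(int);blue=(im[...,0]>im[...,2]+40)&(im[...,0]>im[...,1]+25)&(im[...,0]<250)
    sc=[]
    xs=np.arange(-.09,-.02,.001)
    for x in xs:
        pts=np.array([[a,y,z] for a in(x,x+.008) for y in(-.032,.032) for z in(.018,.068)])
        z=np.zeros(blue.shape,np.uint8);cv2.fillConvexPoly(z,cv2.convexHull(np.round(proj(c,W(pts))*16).astype(np.int32)),1,shift=4)
        z=z>0;box=blue&(cv2.dilate(z.astype(np.uint8),np.ones((25,25)))>0);sc.append((box&z).sum()/(box|z).sum())
    print(n,xs[np.argmax(sc)],max(sc));out.append(c["pixels"][sl])
cv2.imwrite("pics/end.png",cv2.resize(np.hstack(out),None,fx=2.8,fy=2.8,interpolation=cv2.INTER_CUBIC))
E
python3 ang.py
```

```text
scene -0.031999999999999945 0.748587570621469
side -0.03699999999999995 0.6652892561983471
scene [ -7 -12  -6 -11] [0.43 0.42 0.42 0.41]
side [ 9 10  1 11] [0.52 0.52 0.52 0.52]
```

View pics/end.png

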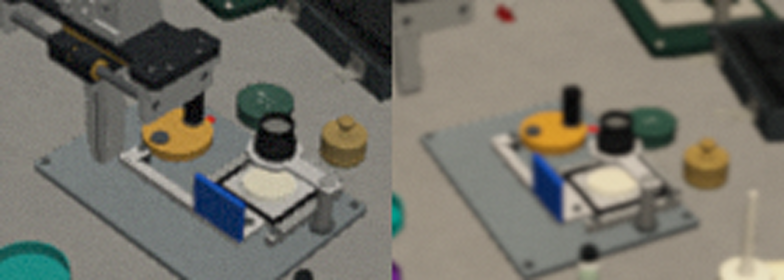

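The plate measures about -34 mm (scene -32, side -37), which is the 48 mm of travel. The cam is at its low point with the knob by the red dot, the dish lies flat in the tray at the loupe, and the bystanders in view haven't moved. The tool is clear, so I hand in.

```bash
python3 -c "
from rig import manip
print(manip.sign_off())"
```

```text
the job is handed in; nothing more can be done
None
```

The job is handed in, with no verdict returned: the cam is at its low point with the knob beside the red dot, and the slide was then pushed to its stop (about 48 mm), with the dish flat at the loupe and the tool clear.

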